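Seat the knurled filter collar on the microscope illuminator

TASK

Pick up the knurled filter collar from the bench, set it open end down over the spigot on top of the white illuminator box, and turn it until the keyways hidden inside it drop over the spigot's pins. Then push it down against the sprung seat until it is fully home on the black flange, and finish while still gripping it and holding it pushed home, because the spring lifts it when it is let go. Leave the well plate, the bottle and the objective where they are.

Things in the scene. Friction and masses are not known exactly. Their poses are not given: they have to be found in the camera images.
- collar_center (a point): Centre (half-way up, on the axis) of the loose filter collar: bare aluminium cylinder with fine dark vertical knurling, glass window in its closed top, 50 mm outer diameter (24 small flats), 36 mm high, about 0.12 kg, standing on the bench open end down. This point is 18 mm above its underside; z is up along its axis.
- collar_mouth (a point): Centre of the collar's underside, its open end. Blind bore 32 mm diameter, 31 mm deep. Three equal keyways 10 mm wide, 120 degrees apart, run up the bore wall (to 21.5 mm from the axis, full bore depth). They are hidden and nothing outside or told here shows where: any third of a turn holds one, so turn either way and feel for the drop.
- mount (a point): Centre of the mount on top of the fixed illuminator, on the spigot's axis, level with the top face of its black flange (76 mm diameter), 96 mm above the bench; z is up. The illuminator is a white box 150 x 170 mm with its top 90 mm above the bench. Fully home, the collar's underside meets the flange, its centre 18 mm above this point.
- spigot_top (a point): Centre of the top of the steel spigot, 29 mm above the flange. The spigot is 29 mm in diameter, the top 4 mm tapered to 22 mm.
- pin_level (a point): Point on the spigot's axis, 15 mm above the flange, level with the tops of three radial pins (4 mm wide, 4 mm high, 120 degrees apart, reaching 19.5 mm from the axis; direction not told). A collar not lined up rests on them, underside at this level. Lined up within about 0.15 rad it goes down 10 mm farther to the sprung seat, then 5 mm to the flange.
- seat (a joint): The sprung brass seat, a disc of 44 mm diameter round the foot of the spigot. 0 = up, its top 5 mm above the flange; grows downward in metres; 0.005 when the collar is fully home on the flange (limit 0.006). Its spring pushes up with about 4.5 N at 0 and 12 N at 0.005, more than the collar's weight, so it stays down only while pushed.
- well_plate_center (a point): Centre of a bystander: white well plate lying flat, 85 x 127 mm, 14 mm high. Leave alone.
- bottle_center (a point): Centre of a bystander: amber glass bottle with white cap, 60 mm diameter, 120 mm high, upright. Leave alone.
- objective_center (a point): Centre of a bystander: steel microscope objective standing upright, 34 mm diameter, 50 mm high. Leave alone.
Mind the look-alikes: they are no part of the job. Of the things that look like the part that bears collar_center, the smallest one is meant.

How it is judged (in metres and radians):
On the way, in this order (a step that is already met when the one before it is completed fails the run):
1. the collar is lifted clear of the bench (height (world z) of collar_center above 0.06 m), for 0.1 s.
2. the collar is on the spigot with its keyways down over the pins (horizontal distance between collar_center and mount below 0.004 m and z of collar_center in the frame of mount below 0.027 m), for 0.1 s.
At the end, for the whole second after the job is handed in: The program ends holding: the collar sits over the spigot (axis within 4 mm, tilt under 0.1 rad), its underside within 1.5 mm of the flange, the sprung seat pressed down more than 3.5 mm, the fingers in contact with the collar (over 2 N), and the collar at rest (horizontal distance between collar_center and mount below 0.004 m and z of collar_center in the frame of mount below 0.0195 m and angle between the z axis of collar_center and the z axis of mount, either way round below 0.1 rad and value of joint seat above 0.0035 m and contact force between the fingers and collar above 2 N and linear speed of collar below 0.02 m/s); the arm keeps its last pose, push and grip.
It fails at once if the well plate is disturbed (moved more than 20 mm) (distance of well_plate_center from where it was at the start of the episode above 0.02 m).
It fails at once if the bottle is disturbed (moved more than 20 mm) (distance of bottle_center from where it was at the start of the episode above 0.02 m).
It fails at once if the objective is disturbed (moved more than 20 mm) (distance of objective_center from where it was at the start of the episode above 0.02 m).
It also fails if it takes over 51 s, if anything falls off the work surface, if the arm or the gripper's body presses on something with over 40 N, if the wrist force passes 120 N, or if a joint passes its speed limit or range.

ROBOT

A 7-joint arm with a two-finger parallel gripper is mounted at the origin on the work surface. World frame = base frame: x ahead of the robot, y to its left, z up, the work surface at z = 0. Lengths are in mm, angles in rad, forces in N, time in s.
With the tool pointing down it reaches from about 400 to 875 mm from the base axis. Payload 19.3 kg.
Tool frame: the origin (TCP) lies at the very end of the fingers, on their centre line; the grasp point (between the pads) lies 19 mm behind it; z points along the fingers, y is the line along which they close (so a half turn about z gives the same grasp; the last joint's range is limited). The gripper opens to 85 mm and grips with 20 to 120 N. Pads are 22 mm wide; open, the fingers measure 114 mm over their backs; the gripper's body (76 mm by 85 mm) begins 54 mm behind the grasp point. The pads swing forward as they close: fully open they stand 13 mm farther back than shut.
Start: joints at [-1.257, 0.521, -0.036, 1.599, 0.021, 1.021, -0.113], TCP at [234.047, 579.514, 231.291] pointing down, gripper open.
Joint ranges: [-2.91, 2.91], [-0.3, 2.13], [-1.5, 1.42], [0.17, 2.43], [-1.26, 4.41], [0.16, 1.93], [-2.52, 2.52]. Speed limits (rad/s): [1.89, 1.89, 2.39, 2.39, 3.01, 3.01, 3.01].

INTERFACE

Orientations are given as a rotation vector (axis times angle).
In Python, from workcell import read_state, capture, job_done gives the robot as it stands.
- The arm moves only by the tool jog_arm, never from a script. Its arguments are lists of equal length, an entry for each row: "delta_pos": the shift along the tool's x, y, z in m, a list of three; "delta_rot": the turn, a rotation vector about the tool's x, y, z in degrees, a list of three. A call has 1 to 8 rows; each row is the pose to reach, as a shift and turn from the pose commanded when the call began, along the tool's axes at that moment; what a row does not reach only later rows make up. A row lasts 1/12 s, in which the tool goes at most 41.7 mm and 7.16 degrees, less where a joint would pass 70% of its speed; a pose out of reach is approached as far as the arm can. A call with a gripper value outside its range is refused whole. "hand" is the finger opening in m, from 0 to 0.0854, set as the call begins (left out, the last holds). The fingers move at their own pace and stop on an object; the grip force is fixed at half the most. Time passes only in rows, so rows that repeat a pose let the fingers close. It gives the time, the measured TCP pose, the force, the opening and the grip force at its end, in the units of the state.
- read_state(): the state, without advancing time (a new reading comes with each control period).
- capture(name): name is "scene" or "side" or "wrist"; returns a dict with "pixels" (420x560x3 uint8, red, green, blue), "fovy" (degrees; the focal length in pixels is half the picture's height over the tangent of half this angle, whatever the lens; pixels are square), "cx", "cy" (the principal point, pixels), "rvec" (rotation vector, rad) and "tvec" (3), from world to camera coordinates, as OpenCV has them; the wrist camera has in their place "T_tool_cam" (4x4, takes a point from camera to tool coordinates, whose origin is the TCP and whose axes are the flange's). Camera axes: x right, y down, z forward; pixel columns grow to the right and rows downward; lengths in mm; the calibration is good to about 2 mm. A picture is of the moment at which its call begins: read the wrist's pose just before it. There is no depth.
- job_done(): hands the job in; it is judged then, once.
The state is a dict: "time_s": time; "joint_positions": joint angles; "dq": joint speeds; "tau": joint torques, N m; "tool_pos": TCP position; "tool_rot": TCP orientation; "wrist_force": force on the tool from outside, world axes, zero at the start; "ft_torque": the same for the moment, N m; "width": finger opening in mm; "gripper_force": force on a finger pad.
Only numpy, scipy, OpenCV 4.12 (cv2) and the standard library are available. Lean on these libraries where they do the work, as an engineer would, in place of code of your own. Each camera call takes 0.05 s, during which the arm holds its last target. There are 200 camera calls.

## Working session

There is one attempt and no reset: what is moved stays moved. The work goes in short steps, Python scripts to look and compute and a tool call to move; the robot and the scene stay as the last step left them, time stands still between calls to the robot, and variables do not carry over. Pictures are saved under pics/ and viewed, at most 10 in all, crops included, and the job is handed in when it is done.

Besides the shell and the picture viewer there is one more tool, called by a JSON object that holds its "fn" and its "kwargs". jog_arm: Moves the arm, as the interface text tells. Its arguments: {"type":"object","properties":{"delta_pos":{"type":"array","items":{"type":"array","items":{"type":"number"}}},"delta_rot":{"type":"array","items":{"type":"array","items":{"type":"number"}}},"hand":{"type":"number"}},"required":["delta_pos","delta_rot"]}

```bash
mkdir -p pics; cat > h.py <<'E'
import numpy as np,cv2,pickle
from workcell import read_state,capture,job_done
def snap(n,f):
    s=read_state();c=capture(n);c['state']=s
    pickle.dump(c,open(f'pics/{f}.pkl','wb'));cv2.imwrite(f'pics/{f}.png',cv2.cvtColor(c['pixels'],cv2.COLOR_RGB2BGR));return c
def cam(c):
    H=c['pixels'].shape[0];f=H/2/np.tan(np.radians(c['fovy'])/2)
    K=np.array([[f,0,c['cx']],[0,f,c['cy']],[0,0,1]])
    if 'T_tool_cam' in c:
        s=c['state'];T=np.eye(4);T[:3,:3]=cv2.Rodrigues(np.array(s['tool_rot'],float))[0];T[:3,3]=s['tool_pos']
        T=np.linalg.inv(T@np.array(c['T_tool_cam']));R=T[:3,:3];t=T[:3,3]
    else: R=cv2.Rodrigues(np.array(c['rvec'],float))[0];t=np.array(c['tvec'],float).ravel()
    return K,R,t
def px2w(c,u,v,z):
    K,R,t=cam(c);d=R.T@np.linalg.inv(K)@[u,v,1];o=-R.T@t
    return o+d*(z-o[2])/d[2]
def w2px(c,p):
    K,R,t=cam(c);q=K@(R@np.array(p,float)+t);return q[:2]/q[2]
E
python3 - <<'E'
from h import *
a=snap('scene','s0');b=snap('side','d0')
cv2.imwrite('pics/w0.png',cv2.cvtColor(snap('wrist','wr0')['pixels'],cv2.COLOR_RGB2BGR))
print(read_state())
for c in(a,b):K,R,t=cam(c);print(K[0,0],-R.T@t)
print({k:v for k,v in pickle.load(open('pics/wr0.pkl','rb')).items() if k!='pixels' and k!='state'})
E
```

```text
{'time_s': 0.15, 'joint_positions': array([-1.25718227,  0.52189396, -0.03630136,  1.59982509,  0.02121734,
        1.02110488, -0.11278469]), 'dq': array([ 0.00051639, -0.00239399,  0.00145912, -0.00243267, -0.00026178,
        0.00121658,  0.00079606]), 'tau': array([ 2.27167387e-03, -9.27389002e+01,  1.98078968e+00, -3.70058298e+01,
        1.80044258e-02,  6.24361375e-03,  2.70670279e-05]), 'tool_pos': array([233.99531359, 579.29515209, 230.86634733]), 'tool_rot': array([-5.99202530e-01, -3.08383900e+00,  1.32322608e-03]), 'wrist_force': array([ 0.06186501, -0.42941318,  0.49232118]), 'ft_torque': array([-0.01934982, -0.04408882,  0.01006693]), 'gripper_force': 0.0, 'width': 85.1835458747994}
483.2117886222462 [1040.24914964 -669.11983294  888.36528124]
447.66134818416066 [  77.88999763 -638.79897084  878.53299592]
{'fovy': 61.63816573005425, 'cx': 281.03077301808815, 'cy': 211.3805161250345, 'T_tool_cam': array([[-1.24419408e-03, -9.45922222e-01, -3.24391124e-01,
         8.26317537e+01],
       [ 9.99999216e-01, -1.22250915e-03, -2.70644062e-04,
        -1.07636506e+00],
       [-1.40562885e-04, -3.24391206e-01,  9.45923002e-01,
        -1.43232567e+02],
       [ 0.00000000e+00,  0.00000000e+00,  0.00000000e+00,
         1.00000000e+00]])}
```

View pics/s0.png

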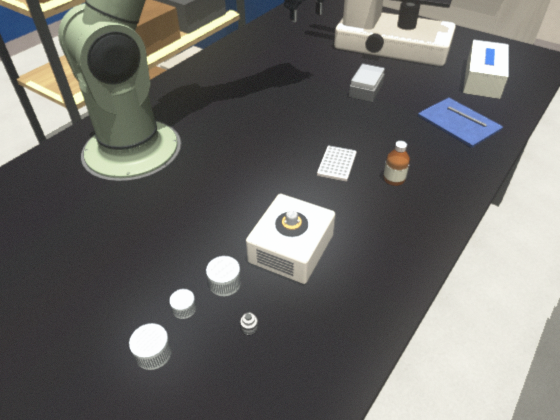

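View pics/d0.png

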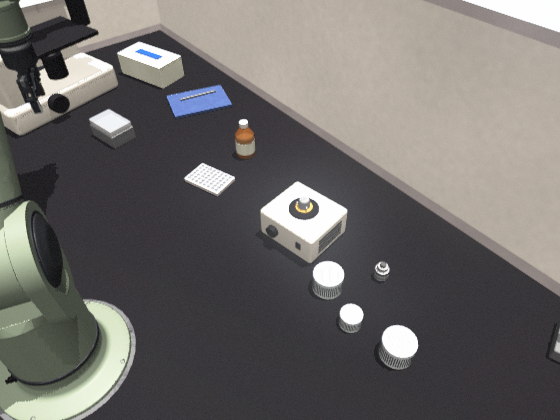

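The small collar is at scene (182,303) and side (350,318), between two bigger look-alikes. The spigot is at scene (291,218) and side (304,203), and the objective at scene (249,322).

```bash
python3 - <<'E'
from h import *
a=pickle.load(open('pics/s0.pkl','rb'));b=pickle.load(open('pics/d0.pkl','rb'))
for n,pa,pb,z in [('collar',(182,297),(351,312),36),('big1',(223,266),(328,271),50),('big2',(150,338),(398,339),50),('spig',(292,213),(305,200),125),('flange',(292,224),(304,209),96),('obj',(248,315),(382,265),50),('bot',(400,146),(243,124),120),('plate',(338,162),(210,178),14)]:
    print(n,px2w(a,*pa,z).round(),px2w(b,*pb,z).round())
    Ka,Ra,ta=cam(a);Kb,Rb,tb=cam(b)
    X=cv2.triangulatePoints(Ka@np.c_[Ra,ta],Kb@np.c_[Rb,tb],np.array(pa,float),np.array(pb,float));print((X[:3]/X[3]).ravel().round())
for x in(169,195):print(px2w(a,x,297,36))
for x in(207,240):print(px2w(a,x,266,50))
E
```

```text
collar [ 520. -317.   36.] [ 525. -318.   36.]
[ 523. -319.   40.]
big1 [ 546. -211.   50.] [ 555. -212.   50.]
[ 551. -216.   58.]
big2 [ 545. -428.   50.] [ 546. -428.   50.]
[ 545. -428.   51.]
spig [618. -51. 125.] [617. -58. 125.]
[619. -54. 125.]
flange [622. -56.  96.] [615. -58.  96.]
[619. -52.  90.]
obj [ 668. -277.   50.] [ 664. -279.   50.]
[ 667. -277.   47.]
bot [705. 311. 120.] [695. 310. 120.]
[702. 321. 112.]
plate [548. 280.  14.] [543. 278.  14.]
[546. 284.   9.]
[ 497.75362636 -332.7332615    36.        ]
[ 542.79608971 -300.90248194   36.        ]
[ 516.778339   -231.35853222   50.        ]
[ 576.13650188 -189.51112424   50.        ]
```

```bash
cat >> h.py <<'E'
from scipy.spatial.transform import Rotation as Ro
def plan(wps,s=None):
    """wps: (x,y,z mm, azimuth deg of closing axis y); chained deltas, tool axes, m / deg"""
    s=s or read_state();p=np.array(s['tool_pos']);R=Ro.from_rotvec(s['tool_rot'])
    for x,y,z,az in wps:
        a=np.radians(az);Y=np.array([np.cos(a),np.sin(a),0]);Z=np.array([0,0,-1.]);X=np.cross(Y,Z)
        T=Ro.from_matrix(np.c_[X,Y,Z]);q=np.array([x,y,z])
        print((R.inv().apply(q-p)/1e3).round(4).tolist(),(R.inv()*T).as_rotvec(degrees=True).round(2).tolist());p,R=q,T
def where():
    s=read_state();R=Ro.from_rotvec(s['tool_rot']).as_matrix()
    print(s['time_s'],'pos',np.round(s['tool_pos'],1),'az',np.degrees(np.arctan2(R[1,1],R[0,1])).round(2),'zax',R[:,2].round(4),'F',np.round(s['wrist_force'],1),'q',np.round(s['joint_positions'],2),'w',round(s['width'],1),s['gripper_force'])
E
python3 -c "
from h import *
where();plan([(430,375,231,41),(570,80,231,8),(600,-240,231,-22),(523,-318,150,-31)])"
```

```text
0.15 pos [234.  579.3 230.9] az 68.01 zax [-2.e-04 -8.e-04 -1.e+00] F [ 0.1 -0.4  0.5] q [-1.26  0.52 -0.04  1.6   0.02  1.02 -0.11] w 85.2 0.0
[-0.2582, -0.116, -0.0] [-0.05, 0.02, 27.01]
[-0.3145, -0.0879, 0.0] [0.0, 0.0, 33.0]
[-0.3211, -0.0148, 0.0] [0.0, 0.0, 30.0]
[-0.1012, -0.0422, 0.081] [0.0, 0.0, 9.0]
```

{"fn": "jog_arm", "kwargs": {"delta_pos": [[-0.258,-0.116,0],[-0.258,-0.116,0],[-0.258,-0.116,0],[-0.258,-0.116,0],[-0.258,-0.116,0],[-0.258,-0.116,0],[-0.258,-0.116,0],[-0.258,-0.116,0]], "delta_rot": [[0,0,27],[0,0,27],[0,0,27],[0,0,27],[0,0,27],[0,0,27],[0,0,27],[0,0,27]], "hand": 0.085}}

```text
time_s: 0.82
tool_pos: [434.7, 369.4, 231.5]
tool_rot: [1.313, 2.851, -0.002]
wrist_force: [0.8, -0.6, 0.1]
width: 84.3
gripper_force: 0.0
```

{"fn": "jog_arm", "kwargs": {"delta_pos": [[-0.314,-0.088,0],[-0.314,-0.088,0],[-0.314,-0.088,0],[-0.314,-0.088,0],[-0.314,-0.088,0],[-0.314,-0.088,0],[-0.314,-0.088,0],[-0.314,-0.088,0]], "delta_rot": [[0,0,33],[0,0,33],[0,0,33],[0,0,33],[0,0,33],[0,0,33],[0,0,33],[0,0,33]]}}

```text
time_s: 1.48
tool_pos: [570.2, 77.8, 231.3]
tool_rot: [2.062, 2.37, -0.0]
wrist_force: [0.9, 0.7, 0.4]
width: 84.8
gripper_force: 0.0
```

```bash
python3 -c "
from h import *
where();plan([(600,-230,231,-22),(523,-318,150,-31)])"
```

```text
1.4833 pos [570.2  77.8 231.3] az 7.94 zax [ 1.e-04 -5.e-04 -1.e+00] F [0.9 0.7 0.4] q [-0.47  0.46  0.32  1.75 -0.17  0.96  0.06] w 84.8 0.0
[-0.3089, -0.013, 0.0005] [0.01, 0.03, 29.94]
[-0.1104, -0.0384, 0.081] [0.0, 0.0, 9.0]
```

{"fn": "jog_arm", "kwargs": {"delta_pos": [[-0.309,-0.013,0],[-0.309,-0.013,0],[-0.309,-0.013,0],[-0.309,-0.013,0],[-0.309,-0.013,0],[-0.309,-0.013,0],[-0.309,-0.013,0],[-0.309,-0.013,0]], "delta_rot": [[0,0,30],[0,0,30],[0,0,30],[0,0,30],[0,0,30],[0,0,30],[0,0,30],[0,0,30]]}}

```text
time_s: 2.15
tool_pos: [598.6, -233.1, 231.2]
tool_rot: [2.607, 1.75, -0.003]
wrist_force: [-1.1, -0.2, 0.0]
width: 85.0
gripper_force: 0.0
```

{"fn": "jog_arm", "kwargs": {"delta_pos": [[-0.11,-0.038,0.081],[-0.11,-0.038,0.081],[-0.11,-0.038,0.081],[-0.11,-0.038,0.081],[-0.11,-0.038,0.081],[-0.11,-0.038,0.081],[-0.11,-0.038,0.081],[-0.11,-0.038,0.081]], "delta_rot": [[0,0,9],[0,0,9],[0,0,9],[0,0,9],[0,0,9],[0,0,9],[0,0,9],[0,0,9]]}}

```text
time_s: 2.82
tool_pos: [524.4, -314.0, 150.8]
tool_rot: [2.732, 1.549, 0.002]
wrist_force: [0.2, 0.8, 0.4]
width: 85.0
gripper_force: 0.0
```

```bash
python3 -c "
from h import *
where();c=snap('wrist','w1');print(w2px(c,(523,-318,36)),w2px(c,(618,-55,125)))"
```

```text
2.8167 pos [ 524.4 -314.   150.8] az -30.89 zax [ 0.0011  0.     -1.    ] F [0.2 0.8 0.4] q [ 0.13  0.64  0.47  1.73 -0.37  0.86  0.22] w 85.0 0.0
[280.63813628 209.5859069 ] [  89.35426313 -611.99977492]
```

View pics/w1.png

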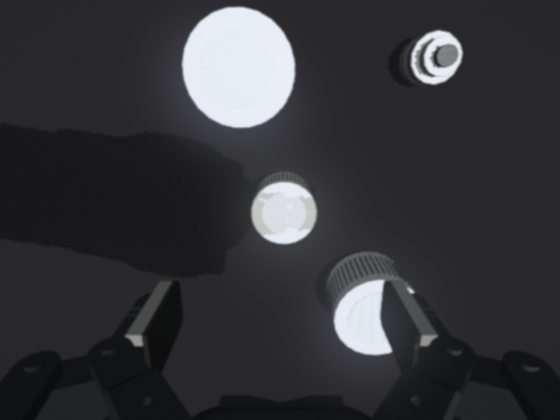

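The wrist view shows the small collar's top centred near (284,212), 66 px wide. Big collars sit at (238,67) and (375,315), and the objective at (435,57). My prediction was about 2 mm off. I'll refine it with a fit.

```bash
python3 - <<'E'
from h import *
c=pickle.load(open('pics/w1.pkl','rb'));g=c['pixels'].min(2)
m=((g>110)*255).astype(np.uint8);n,l,st,ce=cv2.connectedComponentsWithStats(m)
L=l[212,284];print(st[L],ce[L])
k=max(cv2.findContours((l==L).astype(np.uint8),0,1)[0],key=len)
e=cv2.fitEllipse(cv2.convexHull(k));print(e)
w=px2w(c,*e[0],36);print(w,np.hypot(*(px2w(c,e[0][0]-33,e[0][1],36)-px2w(c,e[0][0]+33,e[0][1],36))[:2]))
for u,v in[(238,67),(375,318)]:print(px2w(c,u,v,50))
plan([(w[0],w[1],60,-31),(w[0],w[1],5,-31)])
E
```

```text
[ 251  181   66   64 3314] [283.57724804 212.15932408]
((283.5794982910156, 212.13754272460938), (63.725433349609375, 65.87708282470703), 87.91800689697266)
[ 523.88096795 -320.96424619   36.        ] 51.18765641195337
[ 551.70120968 -216.9671946    50.        ]
[ 543.43360546 -433.89772836   50.        ]
[-0.0062, 0.0031, 0.0908] [0.06, -0.03, 0.11]
[0.0, 0.0, 0.055] [0.0, 0.0, 0.0]
```

{"fn": "jog_arm", "kwargs": {"delta_pos": [[-0.006,0.003,0.03],[-0.006,0.003,0.06],[-0.006,0.003,0.09],[-0.006,0.003,0.12],[-0.006,0.003,0.14],[-0.006,0.003,0.145],[-0.006,0.003,0.145],[-0.006,0.003,0.145]], "delta_rot": [[0,0,0],[0,0,0],[0,0,0],[0,0,0],[0,0,0],[0,0,0],[0,0,0],[0,0,0]]}}

```text
time_s: 3.53
tool_pos: [523.5, -321.7, 6.4]
tool_rot: [2.733, 1.547, 0.001]
wrist_force: [0.5, 0.9, 0.3]
width: 85.1
gripper_force: 0.0
```

{"fn": "jog_arm", "kwargs": {"delta_pos": [[0,0,0],[0,0,0],[0,0,0],[0,0,0],[0,0,0],[0,0,0],[0,0,0],[0,0,0]], "delta_rot": [[0,0,0],[0,0,0],[0,0,0],[0,0,0],[0,0,0],[0,0,0],[0,0,0],[0,0,0]], "hand": 0.03}}

```text
time_s: 4.2
tool_pos: [523.4, -321.8, 6.8]
tool_rot: [2.733, 1.547, 0.002]
wrist_force: [-2.7, 3.0, 15.4]
width: 48.6
gripper_force: 60.5
```

```bash
python3 -c "
from h import *
where();plan([(524,-320,70,-31)]);c=snap('wrist','w2')"
```

```text
4.2 pos [ 523.4 -321.8    6.8] az -30.99 zax [ 1.6e-03 -3.0e-04 -1.0e+00] F [-2.7  3.  15.4] q [ 0.22  0.85  0.35  1.77 -0.47  0.6   0.31] w 48.6 60.45055113150738
[0.0019, -0.0003, -0.0632] [0.09, -0.03, 0.01]
```

View pics/w2.png

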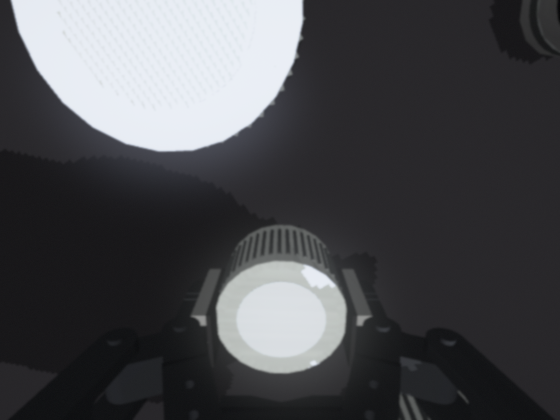

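Gripped squarely: the collar top is centred at about (282,318) between the pads.

```bash
python3 - <<'E'
from h import *
c=pickle.load(open('pics/w2.pkl','rb'));g=c['pixels'].min(2)
m=((g>95)*255).astype(np.uint8);n,l,st,ce=cv2.connectedComponentsWithStats(m);L=l[318,282]
print(st[L]);k=max(cv2.findContours((l==L).astype(np.uint8),0,1)[0],key=len);e=cv2.fitEllipse(cv2.convexHull(k));print(e)
w=px2w(c,*e[0],36);s=c['state'];print(w,'tool offs',Ro.from_rotvec(s['tool_rot']).inv().apply(w-s['tool_pos']))
plan([(524,-320,200,-31),(590,-125,200,-20)])
E
```

```text
[  216   230   131   144 12678]
((283.49591064453125, 306.97515869140625), (129.30224609375, 142.82354736328125), 29.952768325805664)
[ 527.84548971 -318.05655309   36.        ] tool offs [  5.50625262   1.98238251 -29.24261727]
[0.002, -0.0, -0.1933] [0.09, -0.03, 0.01]
[0.2011, -0.0439, 0.0] [0.0, 0.0, -11.0]
```

{"fn": "jog_arm", "kwargs": {"delta_pos": [[0,0,-0.02],[0,0,-0.05],[0,0,-0.09],[0,0,-0.13],[0,0,-0.165],[0,0,-0.193],[0,0,-0.193],[0,0,-0.193]], "delta_rot": [[0,0,0],[0,0,0],[0,0,0],[0,0,0],[0,0,0],[0,0,0],[0,0,0],[0,0,0]]}}

```text
time_s: 4.92
tool_pos: [523.3, -321.7, 200.0]
tool_rot: [2.732, 1.546, 0.003]
wrist_force: [0.6, -1.2, -2.5]
width: 48.5
gripper_force: 63.2
```

```bash
python3 -c "
from h import *
where();plan([(590,-125,200,-20)])"
```

```text
4.9167 pos [ 523.3 -321.7  200. ] az -30.98 zax [ 2.9e-03 -9.0e-04 -1.0e+00] F [ 0.6 -1.2 -2.5] q [ 0.12  0.59  0.5   1.68 -0.34  0.95  0.21] w 48.5 63.18083241530985
[0.203, -0.044, -0.0] [0.17, -0.03, -10.98]
```

{"fn": "jog_arm", "kwargs": {"delta_pos": [[0.04,-0.009,0],[0.08,-0.018,0],[0.12,-0.027,0],[0.16,-0.036,0],[0.19,-0.042,0],[0.203,-0.044,0],[0.203,-0.044,0],[0.203,-0.044,0]], "delta_rot": [[0,0,-2],[0,0,-4],[0,0,-6],[0,0,-8],[0,0,-10],[0,0,-11],[0,0,-11],[0,0,-11]]}}

```text
time_s: 5.58
tool_pos: [589.1, -124.6, 197.3]
tool_rot: [-2.572, -1.803, 0.002]
wrist_force: [-0.1, -0.5, -1.5]
width: 48.7
gripper_force: 63.0
```

```bash
python3 -c "
from h import *
c=pickle.load(open('pics/w2.pkl','rb'));s=c['state']
w=px2w(c,281.5,317.5,36);print(w,Ro.from_rotvec(s['tool_rot']).inv().apply(w-s['tool_pos']))
where();c=snap('wrist','w3');print(w2px(c,(618,-55,125)),w2px(c,(618,-55,96)))"
```

```text
[ 524.78746785 -321.67799933   36.        ] [  0.82724262   1.22526891 -29.24647414]
5.5833 pos [ 589.1 -124.6  197.3] az -19.94 zax [-1.6e-03 -1.0e-04 -1.0e+00] F [-0.1 -0.5 -1.5] q [-0.2   0.57  0.45  1.71 -0.3   0.93  0.02] w 48.7 63.0138481510221
[285.52610814 103.76240851] [285.05961446 102.20590309]
```

View pics/w3.png

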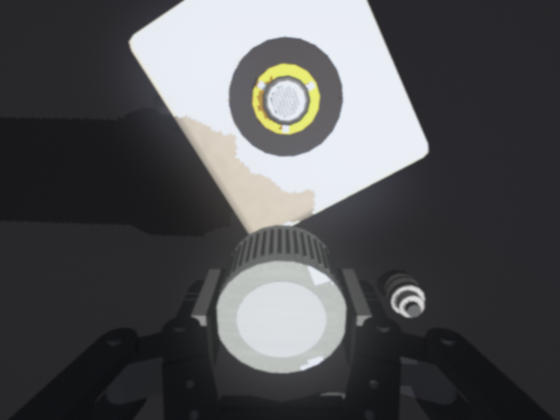

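The mount is in clear view: flange about (285.5,96.5), spigot top about (287,100), collar still gripped at (281,317).

```bash
python3 - <<'E'
from h import *
c=pickle.load(open('pics/w3.pkl','rb'));g=cv2.cvtColor(c['pixels'],cv2.COLOR_RGB2GRAY)
m=((g<150)*255).astype(np.uint8);n,l,st,ce=cv2.connectedComponentsWithStats(m);L=l[97,236]
print(st[L]);k=max(cv2.findContours((l==L).astype(np.uint8),0,1)[0],key=len);e=cv2.fitEllipse(k);print(e)
f=px2w(c,*e[0],96);sp=px2w(c,287,100,125);print('flange',f,'spigtop',sp,'width',np.linalg.norm(px2w(c,229,97,96)-px2w(c,342,97,96)))
s=c['state'];R=Ro.from_rotvec(s['tool_rot']);col=s['tool_pos']+R.apply([.8,1.2,-29.2]);print('collar top',col)
for t in(f,sp):d=(t-col);d[2]=0;tgt=s['tool_pos']+d;print(tgt);plan([(tgt[0],tgt[1],150,-20)],s)
E
```

```text
[ 229   37  114  119 6783]
((285.345947265625, 96.26460266113281), (112.1973648071289, 117.76618194580078), 2.3702445030212402)
flange [619.44708575 -51.538846    96.        ] spigtop [619.51932085 -53.31702848 125.        ] width 74.63560194922778
collar top [ 590.51162013 -124.20520734  226.45871506]
[617.99809564 -51.88400741 197.2610903 ]
[0.0782, 0.0025, 0.0472] [-0.09, 0.04, 0.06]
[618.07033074 -53.66218989 197.2610903 ]
[0.0766, 0.0032, 0.0472] [-0.09, 0.04, 0.06]
```

{"fn": "jog_arm", "kwargs": {"delta_pos": [[0.03,0.001,0],[0.06,0.002,0.01],[0.077,0.003,0.03],[0.077,0.003,0.052],[0.077,0.003,0.052],[0.077,0.003,0.052],[0.077,0.003,0.052],[0.077,0.003,0.052]], "delta_rot": [[0,0,0],[0,0,0],[0,0,0],[0,0,0],[0,0,0],[0,0,0],[0,0,0],[0,0,0]]}}

```text
time_s: 6.3
tool_pos: [619.0, -55.1, 147.7]
tool_rot: [2.574, 1.799, 0.002]
wrist_force: [0.9, -0.5, -1.6]
width: 48.7
gripper_force: 62.9
```

```bash
python3 -c "
from h import *
where();plan([(618,-53,120,-20)])
a=snap('scene','s1');b=snap('side','d1')
P=lambda c,x,y:c[y-50:y+50,x-50:x+50]
im=np.hstack([cv2.resize(P(cv2.imread('pics/'+f+'.png'),*w2px(d,(619,-53,130)).astype(int)),None,fx=4,fy=4,interpolation=2) for f,d in(('s1',a),('d1',b))]);cv2.imwrite('pics/m1.png',im)
print([w2px(d,(619,-53,z)).round(1) for d in(a,b) for z in(125,138,174)])"
```

```text
6.3 pos [619.  -55.1 147.7] az -20.11 zax [ 1.6e-03 -4.0e-04 -1.0e+00] F [ 0.9 -0.5 -1.6] q [-0.28  0.65  0.42  1.7  -0.33  0.86 -0.07] w 48.7 62.91986416988948
[0.0016, -0.0017, 0.0277] [0.09, -0.01, -0.11]
[array([291.7, 213.7]), array([291.7, 209.6]), array([291.8, 197.7]), array([304.2, 198.7]), array([304.4, 194.8]), array([304.8, 183.6])]
```

View pics/m1.png

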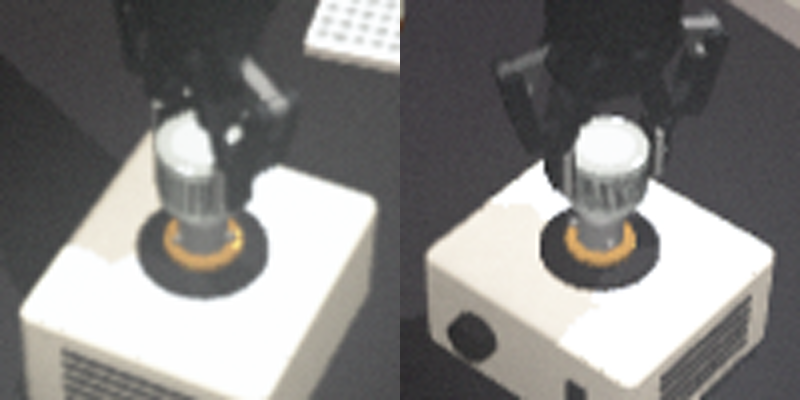

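Both views show the collar over the spigot. The side view puts it about 2–3 mm to the right, which agrees with the planned correction.

{"fn": "jog_arm", "kwargs": {"delta_pos": [[0.0016,-0.0017,0.004],[0.0016,-0.0017,0.008],[0.0016,-0.0017,0.012],[0.0016,-0.0017,0.016],[0.0016,-0.0017,0.02],[0.0016,-0.0017,0.023],[0.0016,-0.0017,0.026],[0.0016,-0.0017,0.026]], "delta_rot": [[0,0,0],[0,0,0],[0,0,0],[0,0,0],[0,0,0],[0,0,0],[0,0,0],[0,0,0]]}}

```text
time_s: 7.07
tool_pos: [617.4, -51.6, 119.7]
tool_rot: [-2.573, -1.802, 0.001]
wrist_force: [0.2, -0.4, -1.9]
width: 48.7
gripper_force: 63.0
```

```bash
python3 -c "
from h import *
where();print(read_state()['ft_torque'])"
```

```text
7.0667 pos [617.4 -51.6 119.7] az -20.0 zax [-6.e-04 -2.e-04 -1.e+00] F [ 0.2 -0.4 -1.9] q [-0.28  0.69  0.4   1.72 -0.35  0.8  -0.06] w 48.7 62.97625891362259
[-0.1684199  -0.15174939  0.00443661]
```

{"fn": "jog_arm", "kwargs": {"delta_pos": [[0,0,0.001],[0,0,0.002],[0,0,0.003],[0,0,0.004],[0,0,0.004],[0,0,0.004]], "delta_rot": [[0,0,0],[0,0,0],[0,0,0],[0,0,0],[0,0,0],[0,0,0]]}}

```text
time_s: 7.57
tool_pos: [617.8, -51.5, 117.5]
tool_rot: [2.573, 1.802, 0.002]
wrist_force: [-6.6, 1.4, 17.1]
width: 48.8
gripper_force: 65.2
```

It rests on the pins at about 17 N. Now I'll turn it and feel for the drop.

{"fn": "jog_arm", "kwargs": {"delta_pos": [[0,0,0],[0,0,0],[0,0,0],[0,0,0],[0,0,0],[0,0,0],[0,0,0],[0,0,0]], "delta_rot": [[0,0,2.5],[0,0,5],[0,0,7.5],[0,0,10],[0,0,12.5],[0,0,15],[0,0,17.5],[0,0,20]]}}

```text
time_s: 8.23
tool_pos: [618.4, -51.6, 117.1]
tool_rot: [2.848, 1.325, 0.003]
wrist_force: [0.1, 0.7, 2.6]
width: 48.7
gripper_force: 63.5
```

```bash
python3 -c "
from h import *
where();print(read_state()['ft_torque'])"
```

```text
8.2333 pos [618.4 -51.6 117.1] az -40.11 zax [ 0.0021 -0.     -1.    ] F [0.1 0.7 2.6] q [-0.33  0.71  0.49  1.73 -0.44  0.81 -0.34] w 48.7 63.50784506656055
[ 0.22303339 -0.16831215  0.0069174 ]
```

{"fn": "jog_arm", "kwargs": {"delta_pos": [[0,0,0.001],[0,0,0.002],[0,0,0.002],[0,0,0.002]], "delta_rot": [[0,0,0],[0,0,0],[0,0,0],[0,0,0]]}}

```text
time_s: 8.57
tool_pos: [617.4, -52.4, 114.0]
tool_rot: [2.846, 1.327, -0.001]
wrist_force: [1.9, -5.6, -5.2]
width: 48.7
gripper_force: 62.8
```

It's going down freely to 114.0, past pin level (117.5). Continuing down.

{"fn": "jog_arm", "kwargs": {"delta_pos": [[0,0,0.001],[0,0,0.002],[0,0,0.003],[0,0,0.004],[0,0,0.005],[0,0,0.005]], "delta_rot": [[0,0,0],[0,0,0],[0,0,0],[0,0,0],[0,0,0],[0,0,0]]}}

```text
time_s: 9.07
tool_pos: [617.6, -52.4, 109.3]
tool_rot: [2.846, 1.327, -0.0]
wrist_force: [1.0, -5.1, -1.6]
width: 48.8
gripper_force: 63.4
```

```bash
python3 -c "
from h import *
where();print(read_state()['ft_torque'])"
```

```text
9.0667 pos [617.6 -52.4 109.3] az -40.01 zax [ 4.e-04 -1.e-03 -1.e+00] F [ 1.  -5.1 -1.6] q [-0.33  0.72  0.49  1.73 -0.44  0.8  -0.33] w 48.8 63.361256169882836
[-1.20535778 -0.34112475 -0.08892357]
```

{"fn": "jog_arm", "kwargs": {"delta_pos": [[0,0,0.001],[0,0,0.002],[0,0,0.003],[0,0,0.004],[0,0,0.005],[0,0,0.006],[0,0,0.007],[0,0,0.007]], "delta_rot": [[0,0,0],[0,0,0],[0,0,0],[0,0,0],[0,0,0],[0,0,0],[0,0,0],[0,0,0]]}}

```text
time_s: 9.73
tool_pos: [617.8, -52.4, 102.9]
tool_rot: [2.847, 1.327, 0.001]
wrist_force: [-1.6, -4.7, 9.9]
width: 48.7
gripper_force: 64.5
```

{"fn": "jog_arm", "kwargs": {"delta_pos": [[0,0,0.001],[0,0,0.002],[0,0,0.002],[0,0,0.002],[0,0,0.002],[0,0,0.002]], "delta_rot": [[0,0,0],[0,0,0],[0,0,0],[0,0,0],[0,0,0],[0,0,0]]}}

```text
time_s: 10.23
tool_pos: [617.8, -52.4, 102.7]
tool_rot: [2.847, 1.327, 0.002]
wrist_force: [-14.4, -2.0, 42.7]
width: 48.8
gripper_force: 67.9
```

```bash
python3 -c "
from h import *
where();a=snap('scene','s2');b=snap('side','d2')
P=lambda c,x,y:c[y-50:y+50,x-50:x+50]
im=np.hstack([cv2.resize(P(cv2.imread('pics/'+f+'.png'),*w2px(d,(619,-53,115)).astype(int)),None,fx=4,fy=4,interpolation=2) for f,d in(('s2',a),('d2',b))]);cv2.imwrite('pics/m2.png',im)"
```

```text
10.2333 pos [617.8 -52.4 102.7] az -40.02 zax [ 1.5e-03  3.0e-04 -1.0e+00] F [-14.4  -2.   42.7] q [-0.32  0.73  0.48  1.74 -0.45  0.79 -0.32] w 48.8 67.86631412876886
```

View pics/m2.png

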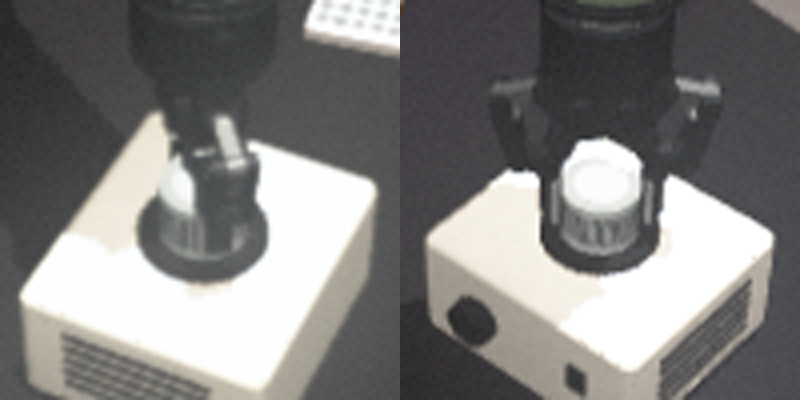

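The collar sits on the black flange with no brass showing. The hard stop was reached: the force jumped to 43 N with no further travel. I'll ease the push slightly.

{"fn": "jog_arm", "kwargs": {"delta_pos": [[0,0,-0.0008],[0,0,-0.0008],[0,0,-0.0008],[0,0,-0.0008],[0,0,-0.0008],[0,0,-0.0008]], "delta_rot": [[0,0,0],[0,0,0],[0,0,0],[0,0,0],[0,0,0],[0,0,0]]}}

```text
time_s: 10.83
tool_pos: [617.8, -52.4, 102.7]
tool_rot: [2.847, 1.327, 0.002]
wrist_force: [-9.8, -3.0, 27.7]
width: 48.7
gripper_force: 66.3
```

```bash
python3 -c "
from h import *
print(job_done());where()"
```

```text
the job is handed in; nothing more can be done
None
the job is handed in; nothing more can be done
```

I handed the job in with the collar keyed over the pins, fully home on the flange, and still gripped and pushed down at about 28 N; the verdict wasn't shown.

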